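Work the red wedge out of the pad clamp

TASK

On the rubber-pad bench two clamps each hold a stack of black rubber pads squeezed by a tight wedge. Work the red wedge loose by its post: pull the post about a centimetre sideways towards the pads, then about as far to the other side, then towards the pads again, with the nose still in the clamp; then slide it out backwards along the clamp, clear of the jaws before lifting it, and set it down gently, lying flat in the blue tray. Leave the yellow wedge where it is.

Things in the scene. Friction and masses are not known exactly. Their poses are not given: they have to be found in the camera images.
- wedge_red: Red wedge (mm), 0.12 kg, jammed in clamp_red. Origin: underside of its upright grip post (14 dia, 62 tall); x from post to nose. Neck 8 wide; tapered part 26 tall, 23 wide at x=40 to 10 at the nose x=115. Pinch the post from above across y at 30-45 up, with 20-30 N; it turns in the grip. A side pull of 5-15 N swings it about the jaws; straight back takes up to 20 N, loose after 25.
- clamp_red: Grey clamp (mm) fixed to the bench, base 200x130x10, origin centre of underside, top 50. Jaws at x=3 to 32, 45 high, either side of y=0: on +y a movable plate with the black pads behind it, on -y fixed. +y is towards the pads. Seated, the red wedge's origin is at (-65,0,10), its x along this x, post towards the robot. It slides out along -x; nose clear of the jaws 50 back, so draw it 60-70.
- tray: Open blue plastic tray, fixed, 200 x 140 x 18 mm outside (x, y, z), walls and floor 4 mm. Origin: centre of its underside, x along its length. The wedge fits lying along x with its post 50 mm from the centre.
- wedge_yellow: Yellow wedge of the same shape and axes, origin under its post, jammed in a second, identical clamp on the robot's other side. Leave it alone.
There are look-alikes about, which are no part of the job. There is more than one size of the wedge_red; the job needs the smaller. Leave any purple look-alike of the clamp_red alone.

How it is judged:
By the outcome, as a careful person would: the job done as asked, in the order asked, and still so for the second after the job is handed in, with the robot touching nothing.
It also fails if it takes over 59 s, if anything falls off the work surface, if the arm or the gripper's body presses on something with over 40 N, if the wrist force passes 120 N, or if a joint passes its speed limit or range.

ROBOT

A 6-joint arm with a two-finger parallel gripper is mounted at the origin on the work surface. World frame = base frame: x ahead of the robot, y to its left, z up, the work surface at z = 0. Lengths are in m, angles in degrees, forces in N, time in s.
With the tool pointing down it reaches from about 0.35 to 0.875 m from the base axis. Payload 4.2 kg.
Tool frame: the origin (TCP) lies midway between the tips of the shut fingers; the grasp point (between the pads) lies 19 mm behind it; z points along the fingers, y is the line along which they close (so a half turn about z gives the same grasp; the last joint's range is limited). The gripper opens to 87 mm and grips with 3 to 60 N. Pads are 19 mm wide; open, the fingers measure 117 mm over their backs; the gripper's body (75 mm by 190 mm) begins 51 mm behind the grasp point.
Start: joints at [80.077, 22.042, 0.453, 0, -68.411, -14.817], TCP at [0.262, 0.568, 0.223] pointing down, gripper open.
Joint ranges: [-179.83, 179.83], [-69.29, 118.12], [-61.27, 80.66], [-181.25, 117.63], [-171.15, -9.14], [-177.46, 177.46]. Speed limits (degrees/s): [159.86, 159.86, 180, 180, 180, 180].

INTERFACE

Orientations are given as a 3x3 rotation matrix whose columns are the frame's x, y, z axes.
In Python, from station import * gives the robot as it stands. The module is installed in compiled form; this text tells all that it offers.
- The arm moves only by the tool servo_tool, never from a script. Its argument "deltas" is a list of rows, each an object of numbers: "tx", "ty", "tz": the shift along the tool's x, y, z in mm; "ax", "ay", "az": the turn, a rotation vector about the tool's x, y, z in rad; "claw": the finger opening in mm, from 0 to 87. In form: [{"tx": .., "ty": .., "tz": .., "ax": .., "ay": .., "az": .., "claw": ..}, ...]. A call has 1 to 12 rows; each row is the pose to reach, as a shift and turn from the pose commanded when the call began, along the tool's axes at that moment; what a row does not reach only later rows make up. A row lasts 1/12 s, in which the tool goes at most 41.7 mm and 7.16 degrees, less where a joint would pass 70% of its speed; a pose out of reach is approached as far as the arm can. A call with a gripper value outside its range is refused whole. The fingers move at their own pace and stop on an object; the grip force is fixed at half the most. Time passes only in rows, so rows that repeat a pose let the fingers close. It gives the time, the measured TCP pose, the force, the opening and the grip force at its end, in the units of the state.
- sense(): the state, without advancing time (a new reading comes with each control period).
- capture(name): name is "side" or "top" or "wrist"; returns the picture (384x512x3 uint8, blue, green, red); there is no depth.
- calibration(name): a dict with "fx", "fy", "cx", "cy" (pixels), "cam_to_world" (4x4, takes a point from camera to world coordinates); the wrist camera has in their place "hand_eye" (4x4, takes a point from camera to tool coordinates, whose origin is the TCP and whose axes are the flange's). Camera axes: x right, y down, z forward; pixel columns grow to the right and rows downward; lengths in m; the calibration is good to about 2 mm. A picture is of the moment at which its call begins: read the wrist's pose just before it. calibration takes no time and is no camera call.
- finish_job(): hands the job in; it is judged then, once.
Trained networks look in the newest picture that a camera, given by its name, has taken for a name from the list of things; names that differ only in an ending like _2 or _b are one class to them, and where a whole thing is asked for, a point or a joint stands for the part that bears it (a point fixed in the world has none). Each returns a list of dicts, best first, with "confidence" (0 to 1); they miss things now and then, are a little off and sometimes report something else, mostly with a low value. They report only what shows in the picture. A call takes as long as a camera call. They do not tell look-alikes from the thing itself.
- recognise(label, camera): "xyz" ([x, y, z] in m, in the coordinates of the camera as it stood for that picture, good to about 4 mm: the middle of the surface that is visible of it).
- trace(label, camera): "mask" (384x512 bool, what is visible of it).
The state is a dict: "time_s": time; "joints": joint angles; "joint_velocities": joint speeds; "effort": joint torques, N m; "tcp_pos": TCP position; "ee_rot": TCP orientation; "wrist_force": force on the tool from outside, world axes, zero at the start; "moment": the same for the moment, N m; "gripper_width": opening from 0.0 (shut) to 1.0 (fully open); "gripper_force": force on a finger pad.
Only numpy, scipy, OpenCV 4.12 (cv2) and the standard library are available. Lean on these libraries where they do the work, as an engineer would, in place of code of your own. Each camera call takes 0.05 s, during which the arm holds its last target. There are 200 camera calls.

## Working session

There is one attempt and no reset: what is moved stays moved. The work goes in short steps, Python scripts to look and compute and a tool call to move; the robot and the scene stay as the last step left them, time stands still between calls to the robot, and variables do not carry over. Pictures are saved under pics/ and viewed, at most 10 in all, crops included, and the job is handed in when it is done.

Besides the shell and the picture viewer there is one more tool, called after "Request:" as a command line: name --argument value ..., lists and objects as JSON in quotes. servo_tool: Moves the arm, as the interface text tells. Its arguments: {"type":"object","properties":{"deltas":{"type":"array","items":{"type":"object","properties":{"tx":{"type":"number"},"ty":{"type":"number"},"tz":{"type":"number"},"ax":{"type":"number"},"ay":{"type":"number"},"az":{"type":"number"},"claw":{"type":"number"}}}}},"required":["deltas"]}

```bash
mkdir -p pics; python3 - <<'E'
from station import *
import cv2,numpy as np
s=sense();print(s['time_s'],s['tcp_pos'],np.round(s['ee_rot'],3).tolist(),s['wrist_force'],s['gripper_width'])
for n in['top','side']:
    im=capture(n);cv2.imwrite(f'pics/{n}1.png',im)
    c=calibration(n);T=np.array(c['cam_to_world'])
    print(n,c['fx'],c['cx'],c['cy'],np.round(T,3).tolist())
    for l in['wedge_red','clamp_red','tray','wedge_yellow']:
        for d in recognise(l,n):
            p=np.array(d['xyz']);w=T@np.r_[p,1]
            print(l,round(d['confidence'],2),np.round(w[:3],3),'px',np.round([c['fx']*p[0]/p[2]+c['cx'],c['fy']*p[1]/p[2]+c['cy']]))
E
```

```text
0.0 [0.26130485 0.56709055 0.22144956] [[0.908, -0.419, -0.001], [-0.419, -0.908, -0.002], [0.0, 0.002, -1.0]] [-0.24840978 -0.06639924  0.53220419] 1.0003254116656246
top 389.5401619941168 259.71046361928927 189.1171931147894 [[-0.013, -0.992, 0.125, 0.346], [-1.0, 0.014, 0.005, -0.064], [-0.007, -0.125, -0.992, 1.015], [0.0, 0.0, 0.0, 1.0]]
wedge_red 0.73 [ 0.338 -0.163  0.034] px [302. 241.]
wedge_red 0.66 [ 0.571 -0.009 -0.001] px [241. 153.]
wedge_red 0.65 [ 0.571 -0.284  0.032] px [347. 149.]
clamp_red 0.94 [ 0.574 -0.288  0.011] px [347. 150.]
tray 0.65 [ 0.571 -0.009  0.001] px [241. 153.]
wedge_yellow 0.6 [0.588 0.233 0.033] px [146. 145.]
side 376.2132750393228 259.57151174308535 191.70314081121177 [[0.874, -0.367, 0.319, 0.104], [-0.486, -0.663, 0.569, -0.684], [0.002, -0.652, -0.758, 0.843], [0.0, 0.0, 0.0, 1.0]]
wedge_red 0.81 [ 0.343 -0.171  0.031] px [243. 231.]
wedge_red 0.71 [ 0.56  -0.282  0.037] px [336. 227.]
clamp_red 0.85 [ 0.577 -0.298  0.013] px [344. 234.]
clamp_red 0.66 [ 0.318 -0.449  0.015] px [292. 330.]
tray 0.79 [ 0.566 -0.012  0.003] px [284. 170.]
wedge_yellow 0.75 [0.581 0.229 0.035] px [251. 117.]
```

View pics/top1.png

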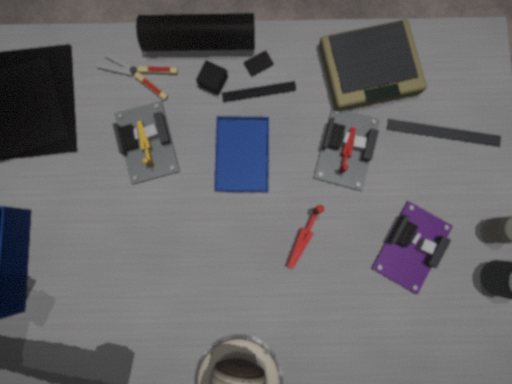

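View pics/side1.png

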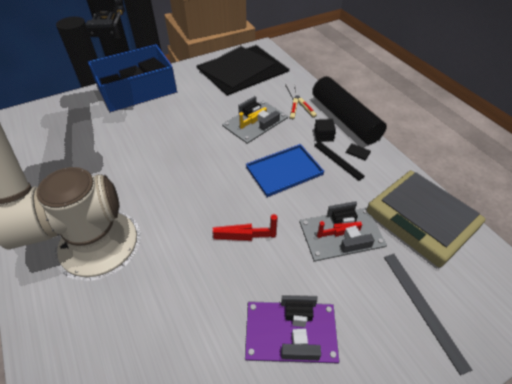

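Top picture: candidates for wedge_red are the wedge in the grey clamp (347,150) and a loose longer red one on the bench (305,238). The purple clamp (412,247) is a look-alike. I choose the one in the grey clamp and check it in a close crop. The tray is at (242,154), and the blue bin at the left edge is something else.

```bash
python3 - <<'E'
import cv2,numpy as np
a=cv2.imread('pics/top1.png');b=cv2.imread('pics/side1.png')
A=cv2.resize(a[100:200,305:390],None,fx=4.7,fy=5,interpolation=cv2.INTER_CUBIC)
B=cv2.resize(b[190:270,290:395],None,fx=3.8,fy=3.8,interpolation=cv2.INTER_CUBIC)
o=np.zeros((500,800,3),np.uint8);o[:A.shape[0],:A.shape[1]]=A;o[:B.shape[0],400:400+B.shape[1]]=B[:, :400]
cv2.imwrite('pics/crop.png',o)
E
```

```text
(no output)
```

View pics/crop.png

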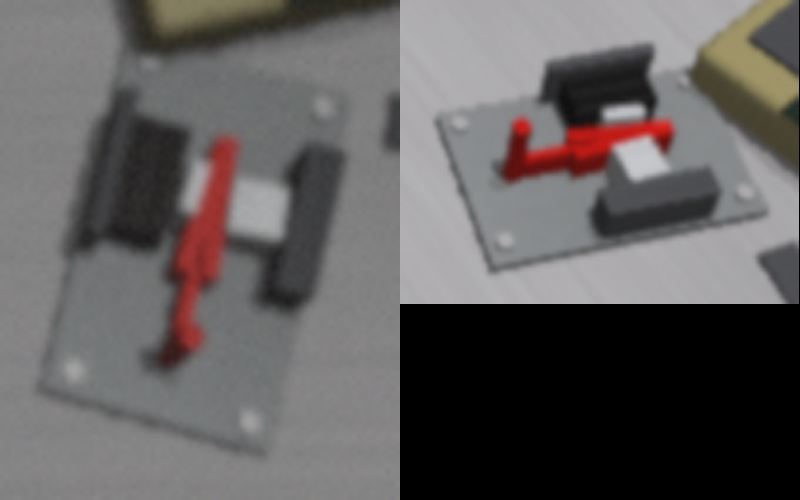

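The crop shows the smaller wedge with its nose in the grey clamp's jaws: post near (180,345), pads on the left (+y), base bolts at (75,370), (250,420), (325,107), (150,65). The choice holds.

```bash
cat > h.py <<'E'
from station import *
import cv2,numpy as np
def ray(px,c,T,z):
    d=T[:3,:3]@np.array([(px[0]-c['cx'])/c['fx'],(px[1]-c['cy'])/c['fy'],1]);o=T[:3,3]
    return o+d*(z-o[2])/d[2]
def proj(P,c,T):
    q=np.linalg.inv(T)@np.r_[P,1];return np.array([c['fx']*q[0]/q[2]+c['cx'],c['fy']*q[1]/q[2]+c['cy']])
def cam(n):
    c=calibration(n)
    if n!='wrist': return c,np.array(c['cam_to_world'])
    s=sense();W=np.eye(4);W[:3,:3]=s['ee_rot'];W[:3,3]=s['tcp_pos'];return c,W@np.array(c['hand_eye'])
E
python3 - <<'E'
from h import *
c,T=cam('top')
f=lambda x,y:(305+x/4.7,100+y/5)
P=np.array([ray(f(*q),c,T,.012) for q in[(75,370),(250,420),(325,107),(150,65)]])
print(P.round(4),P.mean(0).round(4))
x=(P[2]+P[3]-P[0]-P[1])/2;y=(P[0]+P[3]-P[1]-P[2])/2
print('len',np.linalg.norm(x),np.linalg.norm(y),'yaw',np.degrees(np.arctan2(x[1],x[0])),np.degrees(np.arctan2(y[1],y[0]))-90)
C=P.mean(0);a=np.arctan2(x[1],x[0]);o=C-.065*np.array([np.cos(a),np.sin(a),0]);print('post',o)
print('posttop px x4.7',(proj([o[0],o[1],.072],c,T)-[305,100])*[4.7,5],(proj([o[0],o[1],.012],c,T)-[305,100])*[4.7,5])
# masks
im=cv2.imread('pics/top1.png');capture('top')
for l,z in(('tray',.018),('clamp_red',.01)):
  for d in trace(l,'top'):
    m=d['mask'].astype(np.uint8);r=cv2.minAreaRect(cv2.findNonZero(m));b=np.array([ray(q,c,T,z) for q in cv2.boxPoints(r)])
    print(l,round(d['confidence'],2),m.sum(),b.mean(0).round(4),b.round(3).tolist())
E
```

```text
[[ 0.5099 -0.219   0.012 ]
 [ 0.4823 -0.3147  0.012 ]
 [ 0.6489 -0.3642  0.012 ]
 [ 0.6734 -0.2667  0.012 ]] [ 0.5786 -0.2912  0.012 ]
len 0.17202998885173998 0.10002376183544197 yaw -16.415083393917445 -15.085454918169233
post [ 0.51629477 -0.2727873   0.012     ]
posttop px x4.7 [194.81247656 335.7215361 ] [171.65468596 356.54095418]
tray 0.63 4105 [ 0.5663 -0.0129  0.018 ] [[0.466, 0.06, 0.018], [0.672, 0.056, 0.018], [0.666, -0.087, 0.018], [0.461, -0.08, 0.018]]
clamp_red 0.94 3443 [ 0.5767 -0.2902  0.01  ] [[0.498, -0.197, 0.01], [0.693, -0.252, 0.01], [0.655, -0.385, 0.01], [0.462, -0.327, 0.01]]
clamp_red 0.73 4234 [ 0.316  -0.4484  0.01  ] [[0.266, -0.333, 0.01], [0.438, -0.439, 0.01], [0.365, -0.564, 0.01], [0.195, -0.457, 0.01]]
```

Request:
servo_tool --deltas '[{"tx": 20,"ty": 22,"tz": -5},{"tx": 46,"ty": 52,"tz": -10},{"tx": 72,"ty": 81,"tz": -15},{"tx": 98,"ty": 110,"tz": -15},{"tx": 124,"ty": 140,"tz": -15,"az": -0.02},{"tx": 150,"ty": 169,"tz": -15,"az": -0.04},{"tx": 176,"ty": 198,"tz": -15,"az": -0.06},{"tx": 202,"ty": 227,"tz": -15,"az": -0.08},{"tx": 228,"ty": 256,"tz": -15,"az": -0.1},{"tx": 254,"ty": 286,"tz": -15,"az": -0.12},{"tx": 280,"ty": 315,"tz": -15,"az": -0.14},{"tx": 306,"ty": 344,"tz": -15,"az": -0.154}]'

```text
schema error: expected keys tx, ty, tz, ax, ay, az, claw
```

```bash
cat > go.py <<'E'
import sys
from h import *
# go.py x y z yaw : deltas in tool axes
s=sense();R=np.array(s['ee_rot']);t=np.array([float(v) for v in sys.argv[1:4]]);yaw=np.radians(float(sys.argv[4]))
from scipy.spatial.transform import Rotation as Q
G=np.array([[np.cos(yaw),np.sin(yaw),0],[np.sin(yaw),-np.cos(yaw),0],[0,0,-1]]) 
print('t',s['time_s'],'joints',np.round(s['joints'],1),'tcp',np.round(s['tcp_pos'],4),'F',np.round(s['wrist_force'],1),'grip',round(s['gripper_width']*87,1),s['gripper_force'])
print('delta mm',(R.T@(t-s['tcp_pos'])*1000).round(1),'rot',Q.from_matrix(R.T@G).as_rotvec().round(3))
E
python3 go.py .516 -.273 .2 -16
```

```text
t 0.65 joints [ 80.1  22.    0.5  -0.  -68.4 -14.8] tcp [0.2615 0.5676 0.2226] F [ 0.2 -0.2 -0.4] grip 87.0 0.0
delta mm [582.9 657.   22.5] rot [-0.     0.    -0.153]
```

Request:
servo_tool --deltas '[{"tx": 20,"ty": 22,"tz": -5,"ax": 0,"ay": 0,"az": 0,"claw": 87},{"tx": 46,"ty": 52,"tz": -10,"ax": 0,"ay": 0,"az": 0,"claw": 87},{"tx": 72,"ty": 81,"tz": -10,"ax": 0,"ay": 0,"az": 0,"claw": 87},{"tx": 98,"ty": 110,"tz": -10,"ax": 0,"ay": 0,"az": -0.01,"claw": 80},{"tx": 124,"ty": 140,"tz": -10,"ax": 0,"ay": 0,"az": -0.03,"claw": 70},{"tx": 150,"ty": 169,"tz": -10,"ax": 0,"ay": 0,"az": -0.05,"claw": 60},{"tx": 176,"ty": 198,"tz": -10,"ax": 0,"ay": 0,"az": -0.07,"claw": 60},{"tx": 202,"ty": 227,"tz": -10,"ax": 0,"ay": 0,"az": -0.09,"claw": 60},{"tx": 228,"ty": 256,"tz": -10,"ax": 0,"ay": 0,"az": -0.11,"claw": 60},{"tx": 254,"ty": 286,"tz": -10,"ax": 0,"ay": 0,"az": -0.13,"claw": 60},{"tx": 280,"ty": 315,"tz": -10,"ax": 0,"ay": 0,"az": -0.15,"claw": 60},{"tx": 306,"ty": 344,"tz": -10,"ax": 0,"ay": 0,"az": -0.153,"claw": 60}]'

```text
time_s: 1.65
tcp_pos: [0.3955, 0.1253, 0.2331]
ee_rot: [[0.962, -0.274, 0.001], [-0.274, -0.962, 0.001], [0.001, -0.001, -1.0]]
wrist_force: [1.7, -0.0, -0.2]
gripper_width: 0.689
gripper_force: 0.0
```

```bash
python3 go.py .516 -.273 .2 -16
```

```text
t 1.65 joints [ 40.2   0.4 -25.8   0.  -63.8  33.9] tcp [0.3955 0.1253 0.2331] F [ 1.7 -0.  -0.2] grip 59.9 0.0
delta mm [224.9 350.2  32.9] rot [-0.001 -0.001  0.002]
```

Request:
servo_tool --deltas '[{"tx": 20,"ty": 31,"tz": 0,"ax": 0,"ay": 0,"az": 0,"claw": 50},{"tx": 41,"ty": 64,"tz": 0,"ax": 0,"ay": 0,"az": 0,"claw": 45},{"tx": 62,"ty": 97,"tz": 0,"ax": 0,"ay": 0,"az": 0,"claw": 45},{"tx": 83,"ty": 130,"tz": 5,"ax": 0,"ay": 0,"az": 0,"claw": 45},{"tx": 104,"ty": 163,"tz": 10,"ax": 0,"ay": 0,"az": 0,"claw": 45},{"tx": 125,"ty": 196,"tz": 15,"ax": 0,"ay": 0,"az": 0,"claw": 45},{"tx": 146,"ty": 229,"tz": 20,"ax": 0,"ay": 0,"az": 0,"claw": 45},{"tx": 167,"ty": 262,"tz": 25,"ax": 0,"ay": 0,"az": 0,"claw": 45},{"tx": 188,"ty": 295,"tz": 30,"ax": 0,"ay": 0,"az": 0,"claw": 45},{"tx": 209,"ty": 328,"tz": 33,"ax": 0,"ay": 0,"az": 0,"claw": 45},{"tx": 225,"ty": 350,"tz": 33,"ax": 0,"ay": 0,"az": 0,"claw": 45},{"tx": 225,"ty": 350,"tz": 33,"ax": 0,"ay": 0,"az": 0,"claw": 45}]'

```text
time_s: 2.65
tcp_pos: [0.5165, -0.2756, 0.1985]
ee_rot: [[0.96, -0.28, -0.0], [-0.28, -0.96, -0.001], [-0.0, 0.001, -1.0]]
wrist_force: [0.8, 0.8, 0.4]
gripper_width: 0.515
gripper_force: 0.0
```

```bash
python3 - <<'E'
from h import *
import h
c,T=cam('wrist');im=capture('wrist')
a=np.radians(-15.9);o=np.array([.5155,-.273,0])
for p in([0,0,.072],[.115,0,.03],[0,0,.01]):
    w=o+[np.cos(a)*p[0],np.sin(a)*p[0],p[2]];print(p,proj(w,c,T).round(1))
    u=proj(w,c,T).astype(int);cv2.circle(im,tuple(int(v) for v in u),2,(0,255,0),-1)
m=None
for d in trace('wedge_red','wrist')[:2]:
    ys,xs=np.nonzero(d['mask']);print(round(d['confidence'],2),len(xs),xs.min(),xs.max(),ys.min(),ys.max())
    cv2.drawContours(im,cv2.findContours(d['mask'].astype(np.uint8),0,2)[0],-1,(255,255,0),1)
cv2.imwrite('pics/w1.png',cv2.resize(im,(768,576)))
E
python3 go.py .516 -.273 .05 -16
```

```text
[0, 0, 0.072] [253.4 185.7]
[0.115, 0, 0.03] [252.8  66.8]
[0, 0, 0.01] [253.6 171.1]
0.83 1801 241 262 64 188
0.8 870 202 231 246 324
t 2.75 joints [-11.9  19.   -7.7  -0.  -63.4  85.8] tcp [ 0.5152 -0.2721  0.1989] F [-0.3  1.3  0.9] grip 44.9 0.0
delta mm [  1.2   0.7 148.9] rot [-0.     0.001 -0.002]
```

View pics/w1.png

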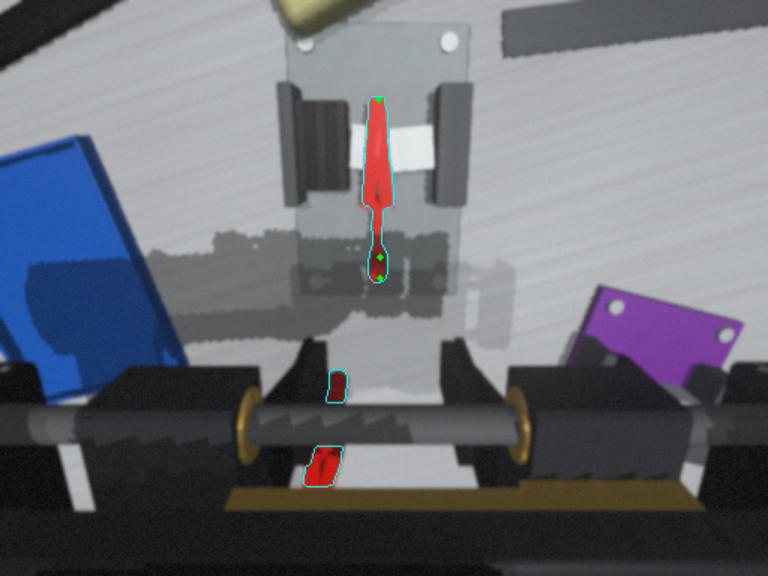

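The wrist view confirms it: red wedge nose (378,98) between the jaws and post (378,268), with my predicted points (green) within a few pixels. One more settled measurement.

```bash
python3 - <<'E'
from h import *
from scipy.optimize import least_squares
c,T=cam('wrist');capture('wrist')
M=trace('wedge_red','wrist')[0]['mask']
ys,xs=np.nonzero(M);print(xs.min(),xs.max(),ys.min(),ys.max(),sense()['tcp_pos'])
# model silhouette: post (cyl to 62), body prism
def hull(v):
    o=np.array([v[0],v[1],.010]);a=v[2];R=np.array([[np.cos(a),-np.sin(a),0],[np.sin(a),np.cos(a),0],[0,0,1]])
    post=[[.007*np.cos(t),.007*np.sin(t),z] for t in np.linspace(0,6.3,20) for z in(0,.062)]
    body=[[x,s*w,z] for x,w in((.04,.0115),(.115,.005)) for s in(-1,1) for z in(0,.026)]
    neck=[[x,s*.004,.01] for x in(0,.04) for s in(-1,1)]
    m=np.zeros((384*4,512*4),np.uint8)
    for S in(post,body,neck):
        p=np.array([proj(o+R@np.array(q),c,T) for q in S])*4
        cv2.fillConvexPoly(m,cv2.convexHull(p.astype(np.int32)),255)
    return cv2.resize(m,(512,384),interpolation=cv2.INTER_AREA)/255.
from scipy.optimize import minimize
G=cv2.GaussianBlur(M.astype(np.float32),(0,0),2)
f=lambda u:((cv2.GaussianBlur(hull([.516+u[0]/1e3,-.273+u[1]/1e3,np.radians(-15.9+u[2])]),(0,0),2)-G)**2).sum()
r=minimize(f,[2,0,0],method='Nelder-Mead',options=dict(initial_simplex=[[2,0,0],[5,0,0],[2,3,0],[2,0,2]],maxiter=80))
print(r.x,r.fun,f([0,0,0]))
E
python3 go.py .518 -.273 .031 -16
```

```text
204 234 244 324 [ 0.51510712 -0.27063983  0.19955769]
[-0.23266568  2.27557192  0.96895124] 2176.5924163374666 2198.0720029128815
t 2.85 joints [-11.8  18.9  -7.8  -0.  -63.4  85.8] tcp [ 0.5151 -0.2706  0.1996] F [ 0.7 -0.   1.1] grip 44.8 0.0
delta mm [  3.5   1.5 168.6] rot [-0.     0.     0.001]
```

Best mask was the other wedge; pick the one in the upper image.

```bash
cat > fit.py <<'E'
from h import *
from scipy.optimize import minimize
def fit(x0,y0,yaw0,z0=.010,sel=lambda m:True):
    c,T=cam('wrist');capture('wrist')
    M=[d['mask'] for d in trace('wedge_red','wrist') if sel(d['mask'])][0]
    def sil(v):
        o=np.array([v[0],v[1],z0]);a=v[2];R=np.array([[np.cos(a),-np.sin(a),0],[np.sin(a),np.cos(a),0],[0,0,1]])
        post=[[.007*np.cos(t),.007*np.sin(t),z] for t in np.linspace(0,6.3,20) for z in(0,.062)]
        body=[[x,s*w,z] for x,w in((.04,.0115),(.115,.005)) for s in(-1,1) for z in(0,.026)]
        neck=[[x,s*.004,.01] for x in(0,.04) for s in(-1,1)]
        m=np.zeros((384*4,512*4),np.uint8)
        for S in(post,body,neck):
            p=np.array([proj(o+R@np.array(q),c,T) for q in S])*4
            cv2.fillConvexPoly(m,cv2.convexHull(p.astype(np.int32)),255)
        return cv2.resize(m,(512,384),interpolation=cv2.INTER_AREA)/255.
    G=cv2.GaussianBlur(M.astype(np.float32),(0,0),2)
    f=lambda u:((cv2.GaussianBlur(sil([x0+u[0]/1e3,y0+u[1]/1e3,np.radians(yaw0+u[2])]),(0,0),2)-G)**2).sum()
    r=minimize(f,[0,0,0],method='Nelder-Mead',options=dict(initial_simplex=[[0,0,0],[4,0,0],[0,4,0],[0,0,3]],maxiter=90))
    print('fit',r.x.round(2),round(r.fun,1),'start',round(f([0,0,0]),1),M.sum())
E
python3 - <<'E'
from fit import *
fit(.516,-.273,-15.9,sel=lambda m:np.nonzero(m)[0].mean()<200)
E
python3 go.py .516 -.273 .031 -16
```

```text
fit [ 2.86  0.78 -0.11] 15.0 start 90.2 1634
t 2.95 joints [-11.7  18.8  -7.8  -0.  -63.4  85.8] tcp [ 0.5153 -0.2702  0.2   ] F [ 0.1  0.1 -0.3] grip 44.8 0.0
delta mm [  1.3   2.6 169. ] rot [-0.    -0.001  0.002]
```

Request:
servo_tool --deltas '[{"tx": 4,"ty": 1,"tz": 10,"ax": 0,"ay": 0,"az": 0,"claw": 45},{"tx": 4,"ty": 1,"tz": 30,"ax": 0,"ay": 0,"az": 0,"claw": 45},{"tx": 4,"ty": 1,"tz": 55,"ax": 0,"ay": 0,"az": 0,"claw": 45},{"tx": 4,"ty": 1,"tz": 80,"ax": 0,"ay": 0,"az": 0,"claw": 45},{"tx": 4,"ty": 1,"tz": 100,"ax": 0,"ay": 0,"az": 0,"claw": 45},{"tx": 4,"ty": 1,"tz": 115,"ax": 0,"ay": 0,"az": 0,"claw": 45},{"tx": 4,"ty": 1,"tz": 127,"ax": 0,"ay": 0,"az": 0,"claw": 45},{"tx": 4,"ty": 1,"tz": 138,"ax": 0,"ay": 0,"az": 0,"claw": 45},{"tx": 4,"ty": 1,"tz": 148,"ax": 0,"ay": 0,"az": 0,"claw": 45},{"tx": 4,"ty": 1,"tz": 158,"ax": 0,"ay": 0,"az": 0,"claw": 45},{"tx": 4,"ty": 1,"tz": 168,"ax": 0,"ay": 0,"az": 0,"claw": 45},{"tx": 4,"ty": 1,"tz": 168,"ax": 0,"ay": 0,"az": 0,"claw": 45}]'

```text
time_s: 3.95
tcp_pos: [0.5178, -0.2728, 0.0294]
ee_rot: [[0.961, -0.275, -0.004], [-0.275, -0.961, 0.001], [-0.004, -0.0, -1.0]]
wrist_force: [-0.6, 0.4, 0.7]
gripper_width: 0.516
gripper_force: 0.0
```

Request:
servo_tool --deltas '[{"tx": 0,"ty": 0,"tz": 0,"ax": 0,"ay": 0,"az": 0,"claw": 45},{"tx": 0,"ty": 0,"tz": 0,"ax": 0,"ay": 0,"az": 0,"claw": 45}]'

```text
time_s: 4.12
tcp_pos: [0.5195, -0.2735, 0.032]
ee_rot: [[0.961, -0.275, 0.001], [-0.275, -0.961, -0.0], [0.001, 0.0, -1.0]]
wrist_force: [-0.4, 0.4, -0.5]
gripper_width: 0.517
gripper_force: 0.0
```

```bash
python3 go.py .519 -.272 .031 -16; python3 - <<'E'
from h import *
im=capture('wrist');cv2.imwrite('pics/w2.png',im)
E
```

```text
t 4.1167 joints [-12.   29.8 -17.9   0.  -42.2  86. ] tcp [ 0.5195 -0.2735  0.032 ] F [-0.4  0.4 -0.5] grip 45.0 0.0
delta mm [-0.9 -1.3  1. ] rot [ 0.    -0.001  0.001]
```

View pics/w2.png

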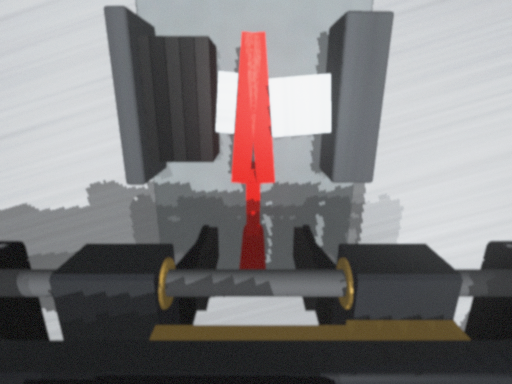

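The post (253,240) sits centred between the fingers (210 and 303), and the jaws are clear. Closing.

Request:
servo_tool --deltas '[{"tx": 0,"ty": -1,"tz": 0,"ax": 0,"ay": 0,"az": 0,"claw": 25},{"tx": 0,"ty": -1,"tz": 0,"ax": 0,"ay": 0,"az": 0,"claw": 16},{"tx": 0,"ty": -1,"tz": 0,"ax": 0,"ay": 0,"az": 0,"claw": 10},{"tx": 0,"ty": -1,"tz": 0,"ax": 0,"ay": 0,"az": 0,"claw": 5},{"tx": 0,"ty": -1,"tz": 0,"ax": 0,"ay": 0,"az": 0,"claw": 5},{"tx": 0,"ty": -1,"tz": 0,"ax": 0,"ay": 0,"az": 0,"claw": 5},{"tx": 0,"ty": -1,"tz": 0,"ax": 0,"ay": 0,"az": 0,"claw": 5},{"tx": 0,"ty": -1,"tz": 0,"ax": 0,"ay": 0,"az": 0,"claw": 5}]'

```text
time_s: 4.83
tcp_pos: [0.5194, -0.2721, 0.0317]
ee_rot: [[0.961, -0.275, 0.0], [-0.275, -0.961, 0.0], [-0.0, -0.0, -1.0]]
wrist_force: [-0.4, 2.4, 1.9]
gripper_width: 0.148
gripper_force: 30.0
```

Request:
servo_tool --deltas '[{"tx": 0,"ty": -1,"tz": 0,"ax": 0,"ay": 0,"az": 0,"claw": 5},{"tx": 0,"ty": -2,"tz": 0,"ax": 0,"ay": 0,"az": 0,"claw": 5},{"tx": 0,"ty": -3,"tz": 0,"ax": 0,"ay": 0,"az": 0,"claw": 5},{"tx": 0,"ty": -4,"tz": 0,"ax": 0,"ay": 0,"az": 0,"claw": 5},{"tx": 0,"ty": -5,"tz": 0,"ax": 0,"ay": 0,"az": 0,"claw": 5},{"tx": 0,"ty": -5,"tz": 0,"ax": 0,"ay": 0,"az": 0,"claw": 5}]'

```text
time_s: 5.33
tcp_pos: [0.5202, -0.2683, 0.0316]
ee_rot: [[0.961, -0.276, -0.001], [-0.276, -0.961, -0.001], [-0.001, 0.001, -1.0]]
wrist_force: [-2.5, -4.0, 1.6]
gripper_width: 0.149
gripper_force: 30.0
```

Request:
servo_tool --deltas '[{"tx": 0,"ty": -1,"tz": 0,"ax": 0,"ay": 0,"az": 0,"claw": 5},{"tx": 0,"ty": -2,"tz": 0,"ax": 0,"ay": 0,"az": 0,"claw": 5},{"tx": 0,"ty": -3,"tz": 0,"ax": 0,"ay": 0,"az": 0,"claw": 5},{"tx": 0,"ty": -4,"tz": 0,"ax": 0,"ay": 0,"az": 0,"claw": 5},{"tx": 0,"ty": -5,"tz": 0,"ax": 0,"ay": 0,"az": 0,"claw": 5},{"tx": 0,"ty": -6,"tz": 0,"ax": 0,"ay": 0,"az": 0,"claw": 5},{"tx": 0,"ty": -6,"tz": 0,"ax": 0,"ay": 0,"az": 0,"claw": 5},{"tx": 0,"ty": -6,"tz": 0,"ax": 0,"ay": 0,"az": 0,"claw": 5}]'

```text
time_s: 6.0
tcp_pos: [0.5211, -0.2628, 0.0316]
ee_rot: [[0.961, -0.276, -0.002], [-0.276, -0.961, -0.001], [-0.002, 0.001, -1.0]]
wrist_force: [-3.4, -5.0, 1.4]
gripper_width: 0.151
gripper_force: 30.0
```

```bash
cat > loc.py <<'E'
from h import *
s=sense();a=np.radians(-16);d=np.array(s['tcp_pos'])[:2]-[.5194,-.2721];R=np.array([[np.cos(a),np.sin(a)],[-np.sin(a),np.cos(a)]])
print('clamp-frame TCP mm',(R@d*1000).round(1),'F',(R@np.array(s['wrist_force'])[:2]).round(1),s['gripper_force'],s['time_s'])
E
python3 loc.py; python3 - <<'E'
from h import *
cv2.imwrite('pics/w3.png',capture('wrist'))
E
```

```text
clamp-frame TCP mm [-1.   9.4] F [-1.9 -5.7] 30.006947787478566 6.0
```

View pics/w3.png

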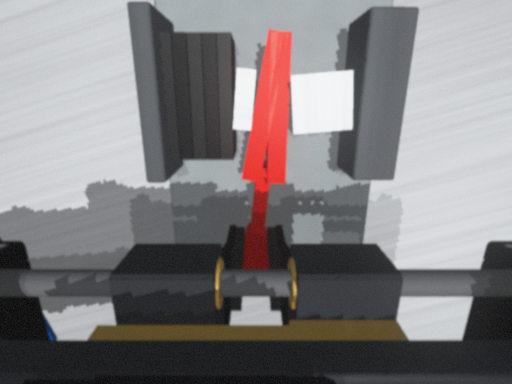

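The wedge has swung (post at 256,245; nose still between the jaws at 280,32). I go on a little, then swing to the other side.

Request:
servo_tool --deltas '[{"tx": 0,"ty": -1,"tz": 0,"ax": 0,"ay": 0,"az": 0,"claw": 5},{"tx": 0,"ty": -1,"tz": 0,"ax": 0,"ay": 0,"az": 0,"claw": 5},{"tx": 0,"ty": 1,"tz": 0,"ax": 0,"ay": 0,"az": 0,"claw": 5},{"tx": 0,"ty": 3,"tz": 0,"ax": 0,"ay": 0,"az": 0,"claw": 5},{"tx": 0,"ty": 5,"tz": 0,"ax": 0,"ay": 0,"az": 0,"claw": 5},{"tx": 0,"ty": 7,"tz": 0,"ax": 0,"ay": 0,"az": 0,"claw": 5},{"tx": 0,"ty": 9,"tz": 0,"ax": 0,"ay": 0,"az": 0,"claw": 5},{"tx": 0,"ty": 11,"tz": 0,"ax": 0,"ay": 0,"az": 0,"claw": 5},{"tx": 0,"ty": 12,"tz": 0,"ax": 0,"ay": 0,"az": 0,"claw": 5},{"tx": 0,"ty": 13,"tz": 0,"ax": 0,"ay": 0,"az": 0,"claw": 5},{"tx": 0,"ty": 14,"tz": 0,"ax": 0,"ay": 0,"az": 0,"claw": 5},{"tx": 0,"ty": 15,"tz": 0,"ax": 0,"ay": 0,"az": 0,"claw": 5}]'

```text
time_s: 7.05
tcp_pos: [0.518, -0.2731, 0.0315]
ee_rot: [[0.962, -0.274, -0.001], [-0.274, -0.962, 0.004], [-0.002, -0.003, -1.0]]
wrist_force: [-1.9, 13.5, 6.8]
gripper_width: 0.153
gripper_force: 30.0
```

Request:
servo_tool --deltas '[{"tx": 0,"ty": 1,"tz": 0,"ax": 0,"ay": 0,"az": 0,"claw": 5},{"tx": 0,"ty": 2,"tz": 0,"ax": 0,"ay": 0,"az": 0,"claw": 5},{"tx": 0,"ty": 3,"tz": 0,"ax": 0,"ay": 0,"az": 0,"claw": 5},{"tx": 0,"ty": 4,"tz": 0,"ax": 0,"ay": 0,"az": 0,"claw": 5},{"tx": 0,"ty": 5,"tz": 0,"ax": 0,"ay": 0,"az": 0,"claw": 5},{"tx": 0,"ty": 6,"tz": 0,"ax": 0,"ay": 0,"az": 0,"claw": 5},{"tx": 0,"ty": 6.5,"tz": 0,"ax": 0,"ay": 0,"az": 0,"claw": 5},{"tx": 0,"ty": 6.5,"tz": 0,"ax": 0,"ay": 0,"az": 0,"claw": 5}]'

```text
time_s: 7.72
tcp_pos: [0.5155, -0.2784, 0.0315]
ee_rot: [[0.962, -0.274, -0.003], [-0.274, -0.962, 0.005], [-0.004, -0.004, -1.0]]
wrist_force: [-4.2, 15.5, 10.4]
gripper_width: 0.154
gripper_force: 30.0
```

```bash
python3 loc.py
```

```text
clamp-frame TCP mm [-2.1 -7.1] F [-8.3 13.8] 30.020299251191318 7.7167
```

Request:
servo_tool --deltas '[{"tx": 0,"ty": 1,"tz": 0,"ax": 0,"ay": 0,"az": 0,"claw": 5},{"tx": 0,"ty": 2,"tz": 0,"ax": 0,"ay": 0,"az": 0,"claw": 5},{"tx": 0,"ty": 3,"tz": 0,"ax": 0,"ay": 0,"az": 0,"claw": 5},{"tx": 0,"ty": 3,"tz": 0,"ax": 0,"ay": 0,"az": 0,"claw": 5},{"tx": 0,"ty": 3,"tz": 0,"ax": 0,"ay": 0,"az": 0,"claw": 5}]'

```text
time_s: 8.13
tcp_pos: [0.5144, -0.281, 0.0315]
ee_rot: [[0.962, -0.274, -0.004], [-0.274, -0.962, 0.005], [-0.005, -0.004, -1.0]]
wrist_force: [-3.7, 16.2, 10.0]
gripper_width: 0.148
gripper_force: 30.0
```

```bash
python3 loc.py;python3 - <<'E'
from h import *
cv2.imwrite('pics/w4.png',capture('wrist'))
E
```

```text
clamp-frame TCP mm [-2.3 -9.9] F [-8.  14.6] 30.02492209430784 8.1333
```

View pics/w4.png

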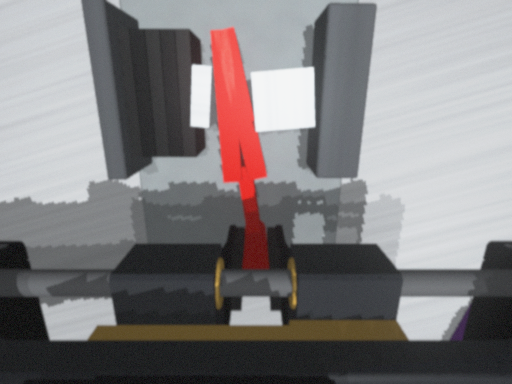

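The wedge now points the other way (nose at 225,30, still in the jaws; post 256,245). Now towards the pads again.

Request:
servo_tool --deltas '[{"tx": 0,"ty": -1,"tz": 0,"ax": 0,"ay": 0,"az": 0,"claw": 5},{"tx": 0,"ty": -3,"tz": 0,"ax": 0,"ay": 0,"az": 0,"claw": 5},{"tx": 0,"ty": -5,"tz": 0,"ax": 0,"ay": 0,"az": 0,"claw": 5},{"tx": 0,"ty": -7,"tz": 0,"ax": 0,"ay": 0,"az": 0,"claw": 5},{"tx": 0,"ty": -9,"tz": 0,"ax": 0,"ay": 0,"az": 0,"claw": 5},{"tx": 0,"ty": -11,"tz": 0,"ax": 0,"ay": 0,"az": 0,"claw": 5},{"tx": 0,"ty": -13,"tz": 0,"ax": 0,"ay": 0,"az": 0,"claw": 5},{"tx": 0,"ty": -15,"tz": 0,"ax": 0,"ay": 0,"az": 0,"claw": 5},{"tx": 0,"ty": -16,"tz": 0,"ax": 0,"ay": 0,"az": 0,"claw": 5},{"tx": 0,"ty": -17,"tz": 0,"ax": 0,"ay": 0,"az": 0,"claw": 5},{"tx": 0,"ty": -18,"tz": 0,"ax": 0,"ay": 0,"az": 0,"claw": 5},{"tx": 0,"ty": -19,"tz": 0,"ax": 0,"ay": 0,"az": 0,"claw": 5}]'

```text
time_s: 9.18
tcp_pos: [0.5187, -0.2683, 0.0315]
ee_rot: [[0.961, -0.276, -0.004], [-0.276, -0.961, -0.001], [-0.004, 0.002, -1.0]]
wrist_force: [-6.6, -6.7, 4.0]
gripper_width: 0.149
gripper_force: 30.0
```

Request:
servo_tool --deltas '[{"tx": 0,"ty": -1,"tz": 0,"ax": 0,"ay": 0,"az": 0,"claw": 5},{"tx": 0,"ty": -2,"tz": 0,"ax": 0,"ay": 0,"az": 0,"claw": 5},{"tx": 0,"ty": -3,"tz": 0,"ax": 0,"ay": 0,"az": 0,"claw": 5},{"tx": 0,"ty": -4,"tz": 0,"ax": 0,"ay": 0,"az": 0,"claw": 5},{"tx": 0,"ty": -4,"tz": 0,"ax": 0,"ay": 0,"az": 0,"claw": 5},{"tx": 0,"ty": -4,"tz": 0,"ax": 0,"ay": 0,"az": 0,"claw": 5}]'

```text
time_s: 9.68
tcp_pos: [0.5194, -0.2645, 0.0314]
ee_rot: [[0.961, -0.276, -0.005], [-0.276, -0.961, -0.001], [-0.005, 0.002, -1.0]]
wrist_force: [-7.5, -6.0, 6.2]
gripper_width: 0.151
gripper_force: 30.0
```

```bash
python3 loc.py
```

```text
clamp-frame TCP mm [-2.1  7.4] F [-5.6 -7.8] 30.01138182822615 9.6833
```

Request:
servo_tool --deltas '[{"tx": 0,"ty": -1,"tz": 0,"ax": 0,"ay": 0,"az": 0,"claw": 5},{"tx": 0,"ty": -2,"tz": 0,"ax": 0,"ay": 0,"az": 0,"claw": 5},{"tx": 0,"ty": -3,"tz": 0,"ax": 0,"ay": 0,"az": 0,"claw": 5},{"tx": 0,"ty": -3,"tz": 0,"ax": 0,"ay": 0,"az": 0,"claw": 5},{"tx": 0,"ty": -3,"tz": 0,"ax": 0,"ay": 0,"az": 0,"claw": 5}]'

```text
time_s: 10.1
tcp_pos: [0.5199, -0.2616, 0.0314]
ee_rot: [[0.961, -0.276, -0.006], [-0.276, -0.961, -0.0], [-0.005, 0.002, -1.0]]
wrist_force: [-7.4, -7.1, 5.3]
gripper_width: 0.152
gripper_force: 30.0
```

```bash
python3 loc.py
```

```text
clamp-frame TCP mm [-2.4 10.2] F [-5.1 -8.8] 30.014817584306 10.1
```

Request:
servo_tool --deltas '[{"tx": 0,"ty": 3,"tz": 0,"ax": 0,"ay": 0,"az": 0,"claw": 5},{"tx": -1,"ty": 6,"tz": 0,"ax": 0,"ay": 0,"az": 0,"claw": 5},{"tx": -3,"ty": 9,"tz": 0,"ax": 0,"ay": 0,"az": 0,"claw": 5},{"tx": -5,"ty": 11,"tz": 0,"ax": 0,"ay": 0,"az": 0,"claw": 5},{"tx": -7,"ty": 12,"tz": 0,"ax": 0,"ay": 0,"az": 0,"claw": 5},{"tx": -9,"ty": 12,"tz": 0,"ax": 0,"ay": 0,"az": 0,"claw": 5},{"tx": -11,"ty": 12,"tz": 0,"ax": 0,"ay": 0,"az": 0,"claw": 5},{"tx": -13,"ty": 12,"tz": 0,"ax": 0,"ay": 0,"az": 0,"claw": 5},{"tx": -15,"ty": 12,"tz": 0,"ax": 0,"ay": 0,"az": 0,"claw": 5},{"tx": -17,"ty": 12,"tz": 0,"ax": 0,"ay": 0,"az": 0,"claw": 5},{"tx": -19,"ty": 12,"tz": 0,"ax": 0,"ay": 0,"az": 0,"claw": 5},{"tx": -20,"ty": 12,"tz": 0,"ax": 0,"ay": 0,"az": 0,"claw": 5}]'

```text
time_s: 11.1
tcp_pos: [0.5031, -0.2668, 0.0323]
ee_rot: [[0.962, -0.274, 0.006], [-0.274, -0.962, -0.002], [0.006, 0.0, -1.0]]
wrist_force: [3.5, -0.8, -1.6]
gripper_width: 0.152
gripper_force: 30.0
```

```bash
python3 loc.py
```

```text
clamp-frame TCP mm [-17.1   0.5] F [3.6 0.2] 29.999839081428945 11.1
```

Sliding freely; carry on back to about 68 mm.

Request:
servo_tool --deltas '[{"tx": -4,"ty": 0,"tz": 0,"ax": 0,"ay": 0,"az": 0,"claw": 5},{"tx": -8,"ty": 0,"tz": 0,"ax": 0,"ay": 0,"az": 0,"claw": 5},{"tx": -12,"ty": 0,"tz": 0,"ax": 0,"ay": 0,"az": 0,"claw": 5},{"tx": -16,"ty": 0,"tz": 0,"ax": 0,"ay": 0,"az": 0,"claw": 5},{"tx": -21,"ty": 0,"tz": 0,"ax": 0,"ay": 0,"az": 0,"claw": 5},{"tx": -26,"ty": 0,"tz": 0,"ax": 0,"ay": 0,"az": 0,"claw": 5},{"tx": -31,"ty": 0,"tz": 0,"ax": 0,"ay": 0,"az": 0,"claw": 5},{"tx": -36,"ty": 0,"tz": 0,"ax": 0,"ay": 0,"az": 0,"claw": 5},{"tx": -41,"ty": 0,"tz": 0,"ax": 0,"ay": 0,"az": 0,"claw": 5},{"tx": -46,"ty": 0,"tz": 0,"ax": 0,"ay": 0,"az": 0,"claw": 5},{"tx": -50,"ty": 0,"tz": 0,"ax": 0,"ay": 0,"az": 0,"claw": 5},{"tx": -50,"ty": 0,"tz": 0,"ax": 0,"ay": 0,"az": 0,"claw": 5}]'

```text
time_s: 12.1
tcp_pos: [0.4505, -0.2522, 0.0315]
ee_rot: [[0.961, -0.276, -0.002], [-0.276, -0.961, 0.001], [-0.002, -0.0, -1.0]]
wrist_force: [-0.6, 1.2, 1.9]
gripper_width: 0.151
gripper_force: 30.0
```

```bash
python3 loc.py;python3 - <<'E'
from h import *
cv2.imwrite('pics/w5.png',capture('wrist'))
E
```

```text
clamp-frame TCP mm [-71.7   0.1] F [-0.9  1. ] 30.000005629844964 12.1
```

View pics/w5.png

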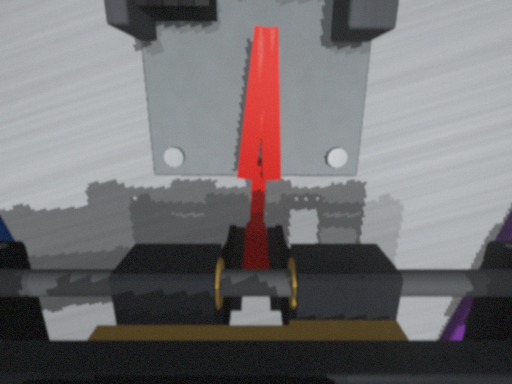

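Picture: the nose (266,27) is well behind the jaws, held straight. Lifting, then to the tray.

Request:
servo_tool --deltas '[{"tx": 0,"ty": 0,"tz": -3,"ax": 0,"ay": 0,"az": 0,"claw": 5},{"tx": 0,"ty": 0,"tz": -8,"ax": 0,"ay": 0,"az": 0,"claw": 5},{"tx": 0,"ty": 0,"tz": -15,"ax": 0,"ay": 0,"az": 0,"claw": 5},{"tx": 0,"ty": 0,"tz": -23,"ax": 0,"ay": 0,"az": 0,"claw": 5},{"tx": 0,"ty": 0,"tz": -32,"ax": 0,"ay": 0,"az": 0,"claw": 5},{"tx": 0,"ty": 0,"tz": -41,"ax": 0,"ay": 0,"az": 0,"claw": 5},{"tx": 0,"ty": 0,"tz": -50,"ax": 0,"ay": 0,"az": 0,"claw": 5},{"tx": 0,"ty": 0,"tz": -58,"ax": 0,"ay": 0,"az": 0,"claw": 5},{"tx": 0,"ty": 0,"tz": -65,"ax": 0,"ay": 0,"az": 0,"claw": 5},{"tx": 0,"ty": 0,"tz": -70,"ax": 0,"ay": 0,"az": 0,"claw": 5},{"tx": 0,"ty": 0,"tz": -72,"ax": 0,"ay": 0,"az": 0,"claw": 5},{"tx": 0,"ty": 0,"tz": -72,"ax": 0,"ay": 0,"az": 0,"claw": 5}]'

```text
time_s: 13.15
tcp_pos: [0.4524, -0.2527, 0.1041]
ee_rot: [[0.961, -0.275, 0.001], [-0.275, -0.961, -0.0], [0.001, -0.0, -1.0]]
wrist_force: [0.3, 0.2, -1.2]
gripper_width: 0.156
gripper_force: 30.0
```

Request:
servo_tool --deltas '[{"tx": 0,"ty": -5,"tz": 0,"ax": 0,"ay": 0,"az": -0.01,"claw": 5},{"tx": 0,"ty": -14,"tz": 0,"ax": 0,"ay": 0,"az": -0.02,"claw": 5},{"tx": 0,"ty": -26,"tz": 0,"ax": 0,"ay": 0,"az": -0.04,"claw": 5},{"tx": -1,"ty": -40,"tz": 0,"ax": 0,"ay": 0,"az": -0.06,"claw": 5},{"tx": -1,"ty": -55,"tz": 0,"ax": 0,"ay": 0,"az": -0.08,"claw": 5},{"tx": -1,"ty": -70,"tz": 0,"ax": 0,"ay": 0,"az": -0.1,"claw": 5},{"tx": -1,"ty": -85,"tz": 0,"ax": 0,"ay": 0,"az": -0.12,"claw": 5},{"tx": -2,"ty": -100,"tz": 0,"ax": 0,"ay": 0,"az": -0.14,"claw": 5},{"tx": -2,"ty": -115,"tz": 0,"ax": 0,"ay": 0,"az": -0.16,"claw": 5},{"tx": -2,"ty": -130,"tz": 0,"ax": 0,"ay": 0,"az": -0.18,"claw": 5},{"tx": -2,"ty": -145,"tz": 0,"ax": 0,"ay": 0,"az": -0.2,"claw": 5},{"tx": -2,"ty": -160,"tz": 0,"ax": 0,"ay": 0,"az": -0.22,"claw": 5}]'

```text
time_s: 14.15
tcp_pos: [0.4943, -0.0964, 0.1032]
ee_rot: [[0.998, -0.056, -0.001], [-0.056, -0.998, 0.0], [-0.001, 0.0, -1.0]]
wrist_force: [1.2, -0.4, -1.0]
gripper_width: 0.155
gripper_force: 30.0
```

```bash
python3 go.py .516 -.011 .103 1
```

```text
t 14.15 joints [  7.5  17.6 -25.7  -0.  -46.7  79.3] tcp [ 0.4943 -0.0964  0.1032] F [ 1.2 -0.4 -1. ] grip 13.5 29.999519088305533
delta mm [ 16.9 -86.5   0.2] rot [-0.     0.001 -0.073]
```

Request:
servo_tool --deltas '[{"tx": 3,"ty": -14,"tz": 0,"ax": 0,"ay": 0,"az": -0.015,"claw": 5},{"tx": 6,"ty": -28,"tz": 0,"ax": 0,"ay": 0,"az": -0.03,"claw": 5},{"tx": 9,"ty": -42,"tz": 0,"ax": 0,"ay": 0,"az": -0.045,"claw": 5},{"tx": 11,"ty": -55,"tz": 0,"ax": 0,"ay": 0,"az": -0.06,"claw": 5},{"tx": 13,"ty": -66,"tz": 0,"ax": 0,"ay": 0,"az": -0.07,"claw": 5},{"tx": 15,"ty": -75,"tz": 0,"ax": 0,"ay": 0,"az": -0.07,"claw": 5},{"tx": 16,"ty": -81,"tz": 0,"ax": 0,"ay": 0,"az": -0.07,"claw": 5},{"tx": 17,"ty": -85,"tz": 0,"ax": 0,"ay": 0,"az": -0.07,"claw": 5},{"tx": 17,"ty": -86,"tz": 0,"ax": 0,"ay": 0,"az": -0.07,"claw": 5},{"tx": 17,"ty": -86,"tz": 0,"ax": 0,"ay": 0,"az": -0.07,"claw": 5},{"tx": 17,"ty": -86,"tz": 0,"ax": 0,"ay": 0,"az": -0.07,"claw": 5}]'

```text
time_s: 15.07
tcp_pos: [0.5161, -0.0138, 0.1035]
ee_rot: [[1.0, 0.011, -0.0], [0.011, -1.0, -0.0], [-0.0, 0.0, -1.0]]
wrist_force: [-0.2, 0.6, -2.7]
gripper_width: 0.151
gripper_force: 30.0
```

```bash
python3 go.py .516 -.011 .0255 1;python3 - <<'E'
from h import *
a=capture('wrist');b=capture('side')[110:230,210:350]
o=np.zeros((384,512+288,3),np.uint8);o[:,:512]=a;b=cv2.resize(b,(288,247),interpolation=cv2.INTER_CUBIC);o[:247,512:]=b
cv2.imwrite('pics/w6.png',o)
E
```

```text
t 15.0667 joints [ 16.5  18.7 -24.   -0.  -47.4  74.1] tcp [ 0.5161 -0.0138  0.1035] F [-0.2  0.6 -2.7] grip 13.1 29.999962029978633
delta mm [-0.  -2.8 78. ] rot [ 0.     0.    -0.007]
```

View pics/w6.png

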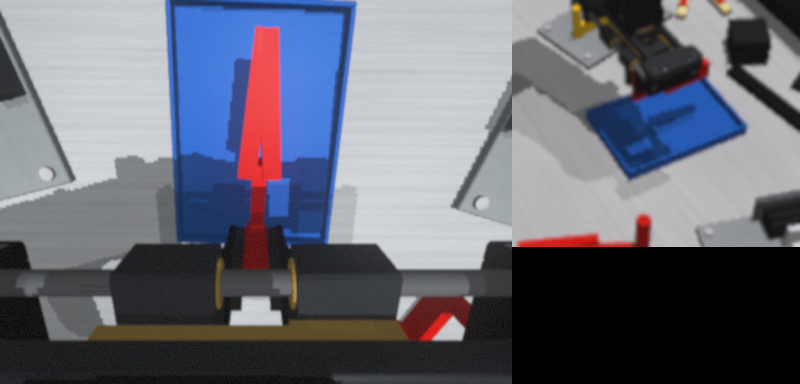

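The wedge hangs level above the tray, along its length (tray 170–350 wide in view, wedge at 262). Lowering.

Request:
servo_tool --deltas '[{"tx": 0,"ty": -1,"tz": 4,"ax": 0,"ay": 0,"az": 0,"claw": 5},{"tx": 0,"ty": -2,"tz": 12,"ax": 0,"ay": 0,"az": 0,"claw": 5},{"tx": 0,"ty": -2,"tz": 21,"ax": 0,"ay": 0,"az": 0,"claw": 5},{"tx": 0,"ty": -2,"tz": 30,"ax": 0,"ay": 0,"az": 0,"claw": 5},{"tx": 0,"ty": -2,"tz": 39,"ax": 0,"ay": 0,"az": 0,"claw": 5},{"tx": 0,"ty": -2,"tz": 48,"ax": 0,"ay": 0,"az": 0,"claw": 5},{"tx": 0,"ty": -2,"tz": 56,"ax": 0,"ay": 0,"az": 0,"claw": 5},{"tx": 0,"ty": -2,"tz": 62,"ax": 0,"ay": 0,"az": 0,"claw": 5},{"tx": 0,"ty": -2,"tz": 66,"ax": 0,"ay": 0,"az": 0,"claw": 5},{"tx": 0,"ty": -2,"tz": 69,"ax": 0,"ay": 0,"az": 0,"claw": 5},{"tx": 0,"ty": -2,"tz": 71,"ax": 0,"ay": 0,"az": 0,"claw": 5},{"tx": 0,"ty": -2,"tz": 71,"ax": 0,"ay": 0,"az": 0,"claw": 5}]'

```text
time_s: 16.17
tcp_pos: [0.5162, -0.0114, 0.0323]
ee_rot: [[1.0, 0.011, -0.0], [0.011, -1.0, -0.0], [-0.0, 0.0, -1.0]]
wrist_force: [-0.8, -0.7, -1.8]
gripper_width: 0.148
gripper_force: 30.0
```

Request:
servo_tool --deltas '[{"tx": 0,"ty": 0,"tz": 1,"ax": 0,"ay": 0,"az": 0,"claw": 5},{"tx": 0,"ty": 0,"tz": 2,"ax": 0,"ay": 0,"az": 0,"claw": 5},{"tx": 0,"ty": 0,"tz": 3,"ax": 0,"ay": 0,"az": 0,"claw": 5},{"tx": 0,"ty": 0,"tz": 4,"ax": 0,"ay": 0,"az": 0,"claw": 5},{"tx": 0,"ty": 0,"tz": 4.5,"ax": 0,"ay": 0,"az": 0,"claw": 5},{"tx": 0,"ty": 0,"tz": 5,"ax": 0,"ay": 0,"az": 0,"claw": 5},{"tx": 0,"ty": 0,"tz": 5,"ax": 0,"ay": 0,"az": 0,"claw": 5},{"tx": 0,"ty": 0,"tz": 5,"ax": 0,"ay": 0,"az": 0,"claw": 5}]'

```text
time_s: 16.83
tcp_pos: [0.5163, -0.0114, 0.0275]
ee_rot: [[1.0, 0.011, -0.0], [0.011, -1.0, -0.0], [-0.0, 0.0, -1.0]]
wrist_force: [-0.2, 0.3, -2.1]
gripper_width: 0.155
gripper_force: 30.0
```

Request:
servo_tool --deltas '[{"tx": 0,"ty": 0,"tz": 0.5,"ax": 0,"ay": 0,"az": 0,"claw": 5},{"tx": 0,"ty": 0,"tz": 1,"ax": 0,"ay": 0,"az": 0,"claw": 5},{"tx": 0,"ty": 0,"tz": 1.5,"ax": 0,"ay": 0,"az": 0,"claw": 5},{"tx": 0,"ty": 0,"tz": 1.5,"ax": 0,"ay": 0,"az": 0,"claw": 5},{"tx": 0,"ty": 0,"tz": 1.5,"ax": 0,"ay": 0,"az": 0,"claw": 5}]'

```text
time_s: 17.25
tcp_pos: [0.5163, -0.0114, 0.026]
ee_rot: [[1.0, 0.011, -0.0], [0.011, -1.0, -0.0], [-0.0, 0.0, -1.0]]
wrist_force: [-0.3, -0.1, -1.4]
gripper_width: 0.154
gripper_force: 30.0
```

Request:
servo_tool --deltas '[{"tx": 0,"ty": 0,"tz": 0.5,"ax": 0,"ay": 0,"az": 0,"claw": 5},{"tx": 0,"ty": 0,"tz": 1,"ax": 0,"ay": 0,"az": 0,"claw": 5},{"tx": 0,"ty": 0,"tz": 1,"ax": 0,"ay": 0,"az": 0,"claw": 5},{"tx": 0,"ty": 0,"tz": 1,"ax": 0,"ay": 0,"az": 0,"claw": 5}]'

```text
time_s: 17.58
tcp_pos: [0.5163, -0.0114, 0.0254]
ee_rot: [[1.0, 0.011, 0.0], [0.011, -1.0, -0.0], [0.0, 0.0, -1.0]]
wrist_force: [-1.6, 0.4, 3.8]
gripper_width: 0.15
gripper_force: 30.0
```

Contact (force rose about 5 N). Opening slowly, then straight up.

Request:
servo_tool --deltas '[{"tx": 0,"ty": 0,"tz": 0,"ax": 0,"ay": 0,"az": 0,"claw": 14},{"tx": 0,"ty": 0,"tz": 0,"ax": 0,"ay": 0,"az": 0,"claw": 17},{"tx": 0,"ty": 0,"tz": 0,"ax": 0,"ay": 0,"az": 0,"claw": 22},{"tx": 0,"ty": 0,"tz": 0,"ax": 0,"ay": 0,"az": 0,"claw": 30},{"tx": 0,"ty": 0,"tz": 0,"ax": 0,"ay": 0,"az": 0,"claw": 40},{"tx": 0,"ty": 0,"tz": 0,"ax": 0,"ay": 0,"az": 0,"claw": 45},{"tx": 0,"ty": 0,"tz": 0,"ax": 0,"ay": 0,"az": 0,"claw": 45},{"tx": 0,"ty": 0,"tz": -3,"ax": 0,"ay": 0,"az": 0,"claw": 45},{"tx": 0,"ty": 0,"tz": -10,"ax": 0,"ay": 0,"az": 0,"claw": 45},{"tx": 0,"ty": 0,"tz": -22,"ax": 0,"ay": 0,"az": 0,"claw": 45},{"tx": 0,"ty": 0,"tz": -36,"ax": 0,"ay": 0,"az": 0,"claw": 45},{"tx": 0,"ty": 0,"tz": -50,"ax": 0,"ay": 0,"az": 0,"claw": 45}]'

```text
time_s: 18.58
tcp_pos: [0.5163, -0.0114, 0.0761]
ee_rot: [[1.0, 0.011, 0.0], [0.011, -1.0, -0.0], [0.0, 0.0, -1.0]]
wrist_force: [0.1, -0.6, -0.2]
gripper_width: 0.514
gripper_force: 0.0
```

Request:
servo_tool --deltas '[{"tx": 0,"ty": 0,"tz": -15,"ax": 0,"ay": 0,"az": 0,"claw": 45},{"tx": 0,"ty": 0,"tz": -30,"ax": 0,"ay": 0,"az": 0,"claw": 45},{"tx": 0,"ty": 0,"tz": -45,"ax": 0,"ay": 0,"az": 0,"claw": 45},{"tx": 0,"ty": 0,"tz": -60,"ax": 0,"ay": 0,"az": 0,"claw": 45},{"tx": 0,"ty": 0,"tz": -75,"ax": 0,"ay": 0,"az": 0,"claw": 45},{"tx": 0,"ty": 0,"tz": -90,"ax": 0,"ay": 0,"az": 0,"claw": 45},{"tx": 0,"ty": 0,"tz": -105,"ax": 0,"ay": 0,"az": 0,"claw": 45},{"tx": 0,"ty": 0,"tz": -115,"ax": 0,"ay": 0,"az": 0,"claw": 45},{"tx": 0,"ty": 0,"tz": -120,"ax": 0,"ay": 0,"az": 0,"claw": 45},{"tx": 0,"ty": 0,"tz": -120,"ax": 0,"ay": 0,"az": 0,"claw": 45},{"tx": 0,"ty": 0,"tz": -120,"ax": 0,"ay": 0,"az": 0,"claw": 45}]'

```text
time_s: 19.5
tcp_pos: [0.5159, -0.0114, 0.1947]
ee_rot: [[1.0, 0.011, -0.001], [0.011, -1.0, 0.0], [-0.001, -0.0, -1.0]]
wrist_force: [-0.1, -0.7, -1.5]
gripper_width: 0.516
gripper_force: 0.0
```

```bash
python3 go.py .516 -.011 .1955 1;python3 - <<'E'
from h import *
a=capture('wrist');b=capture('side')[90:250,210:390]
o=np.zeros((384,512+288,3),np.uint8);o[:,:512]=a;b=cv2.resize(b,(288,256),interpolation=cv2.INTER_CUBIC);o[:256,512:]=b
cv2.imwrite('pics/w7.png',o)
E
```

```text
t 19.5 joints [ 16.8  12.8 -17.1  -0.  -60.1  73.9] tcp [ 0.5159 -0.0114  0.1947] F [-0.1 -0.7 -1.5] grip 44.9 0.0
delta mm [ 0.1 -0.4 -0.8] rot [-0.     0.001 -0.006]
```

View pics/w7.png

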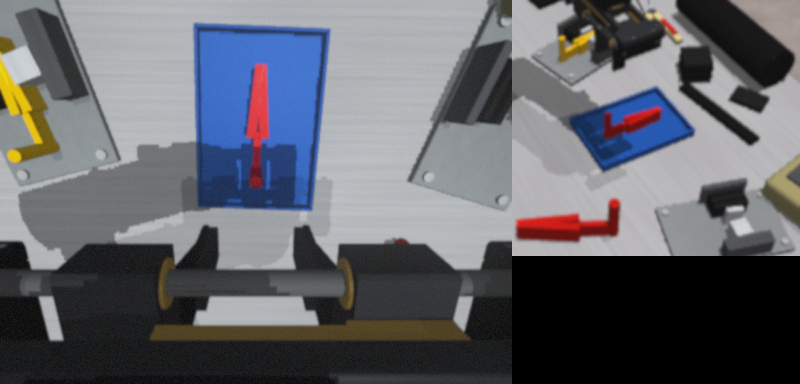

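The red wedge lies flat in the tray (post 256,180; nose 260,66), the yellow wedge is still in its clamp, and the gripper is clear.

```bash
python3 -c "
from station import *
print(finish_job())"
```

```text
the job is handed in; nothing more can be done
None
```

The job is handed in at 19.6 s: the red wedge was rocked about 10 mm each way, drawn about 70 mm back clear of the jaws, and set down flat in the blue tray; the yellow wedge was left alone.

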